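# Ease the wedge out from under the chopping board

## Task

The heavy hinged chopping board on the drainer is propped up on a wooden wedge so that it could dry. Work that wedge straight backward out from under the board in at least two short tugs, pausing for about half a second part way while the board still rests on it, until the board lies flat; do not lift the board. Leave the wedge lying on its flat base on the drainer in front of the board, a few centimetres clear of it, and leave the spare wedge where it is.

Things in the scene. Friction and masses are not known exactly. Their poses are not given: they have to be found in the camera images.
- board_front (a point): Middle of the lower front edge (nearest the robot) of the chopping board: a brown wooden slab 360 wide (its y), 266 deep, 22 thick, 2.2 kg, hinged at its far edge to a fixed dark batten. x points from the front edge to the hinge, z up through the board. Height 2 mm when the board is flat; propped 22 to 26 mm, sinking by itself about 2.6 mm per 10 mm that the wedge is drawn out.
- wedge: Wedge under the board: plain pale wood, 150 long (x), 34 wide (y), 90 g, lying on the worktop. Origin: centre of its underside, about below the board's front edge. x = -75 to -25 mm: flat-topped butt 30 high, in front of the board, to pinch across the 34; then it slopes down to a 4 mm tip at x = +75, under the board, clear once drawn back 80 along -x. x within 7 deg of the board's; drag 5 to 20 N.
- spare_wedge: Spare wedge of the same shape, size, wood and axes, lying on the worktop beside the front corner of the board, left or right of it, under nothing. Leave it alone.
Things that resemble listed ones, but are neither listed nor needed, are in the scene too. What is shaped like the wedge but pink is not meant.

How it is judged:
By the outcome, as a careful person would: the job done as asked, in the order asked, and still so for the second after the job is handed in, with the robot touching nothing.
It also fails if it takes over 38 s, if anything falls off the work surface, if the arm or the gripper's body presses on something with over 40 N, if the wrist force passes 120 N, or if a joint passes its speed limit or range.

## Robot

A 6-joint arm with a two-finger parallel gripper is mounted at the origin on the work surface. World frame = base frame: x ahead of the robot, y to its left, z up, the work surface at z = 0. Lengths are in mm, angles in rad, forces in N, time in s.
With the tool pointing down it reaches from about 350 to 925 mm from the base axis. Payload 6.4 kg.
Tool frame: the origin (TCP) lies at the very end of the fingers, on their centre line; the grasp point (between the pads) lies 19 mm behind it; z points along the fingers, y is the line along which they close (so a half turn about z gives the same grasp; the last joint's range is limited). The gripper opens to 94 mm and grips with 3 to 60 N. Pads are 16 mm wide; open, the fingers measure 119 mm over their backs; the gripper's body (75 mm by 177 mm) begins 78 mm behind the grasp point.
Start: joints at [1.133, 0.245, 1.558, -0, 1.339, -0.174], TCP at [169.485, 627.526, 205.455] pointing down, gripper open.
Joint ranges: [-3.13, 3.13], [-1.02, 2.26], [0.13, 2.54], [-0.95, 4.09], [0.21, 2.88], [-2.74, 2.74]. Speed limits (rad/s): [2.57, 2.57, 3.14, 3.14, 3.14, 3.14].

## Interface

Orientations are given as a unit quaternion [x, y, z, w].
In Python, from bench import manip, cams gives the robot as it stands.
- The arm moves only by the shell command python3 -m crank 'ROWS' [OPENING] [FORCE]. ROWS is a JSON object of lists of equal length, an entry for each row: "translation": the shift along the tool's x, y, z in units of 0.08 m (1.0 is 0.08 m), a list of three; "yaw": the turn about the tool's z in units of 180 degrees (1.0 is 180 degrees). In form: {"translation": [[x, y, z], ...], "yaw": [yaw, ...]}. A call has 1 to 12 rows; each row is the pose to reach, as a shift and turn from the pose commanded when the call began, along the tool's axes at that moment, turning the shorter way round; what a row does not reach only later rows make up. A row lasts 1/10 s, in which the tool goes at most 50 mm and 8.59 degrees, less where a joint would pass 70% of its speed; a pose out of reach is approached as far as the arm can. A call with a number of a shift or a turn outside -1 to 1 is refused whole. A call with a gripper value outside its range is refused whole. OPENING is the closure, from 0 (fully open) to 1 (shut), set as the call begins (- or left out, the last holds). The fingers move at their own pace and stop on an object; FORCE is the grip in N (left out, the last holds). Time passes only in rows, so rows that repeat a pose let the fingers close. It gives the time, the measured TCP pose, the force, the opening and the grip force at its end, in the units of the state.
- manip.get_state(): the state, without advancing time (a new reading comes with each control period).
- cams.grab_frame(name): name is "scene" or "top" or "wrist"; returns a dict with "frame" (384x512x3 uint8, red, green, blue), "camera_matrix" (3x3 intrinsics, pixels), "xyz" and "orientation" of the camera in the world. Camera axes: x right, y up, looking along -z (the intrinsics and any distortion apply to the point x, -y, -z); pixel columns grow to the right and rows downward; lengths in mm; the calibration is good to about 2 mm. A picture is of the moment at which its call begins. There is no depth.
- manip.finish_job(): hands the job in; it is judged then, once.
The state is a dict: "t": time; "qpos": joint angles; "joint_velocities": joint speeds; "effort": joint torques, N m; "position": TCP position; "orientation": TCP orientation; "wrist_force": force on the tool from outside, world axes, zero at the start; "moment": the same for the moment, N m; "opening": opening from 0.0 (shut) to 1.0 (fully open); "finger_force": force on a finger pad.
Only numpy, scipy, OpenCV 4.12 (cv2) and the standard library are available. Lean on these libraries where they do the work, as an engineer would, in place of code of your own. Each camera call takes 0.05 s, during which the arm holds its last target. There are 200 camera calls.

## Working session

There is one attempt and no reset: what is moved stays moved. The work goes in short steps, Python scripts to look and compute and a shell command to move; the robot and the scene stay as the last step left them, time stands still between calls to the robot, and variables do not carry over. Pictures are saved under pics/ and viewed, at most 10 in all, crops included, and the job is handed in when it is done.

```bash
mkdir -p pics
cat > h.py <<'E'
import numpy as np,cv2
from scipy.spatial.transform import Rotation as R
from bench import manip,cams
def grab(n,f=None):
    d=cams.grab_frame(n)
    if f: cv2.imwrite('pics/'+f,cv2.cvtColor(d['frame'],cv2.COLOR_RGB2BGR))
    return d
def ray(d,u,v):
    K=np.array(d['camera_matrix']);a=np.linalg.inv(K)@[u,v,1]
    return np.array(d['xyz']),R.from_quat(d['orientation']).apply([a[0],-a[1],-a[2]])
def onz(d,u,v,z):
    o,r=ray(d,u,v);return o+r*(z-o[2])/r[2]
E
python3 - <<'E'
from h import *
import pickle
ds={n:grab(n) for n in('top','scene')}
pickle.dump(ds,open('d0.pkl','wb'))
im=np.hstack([ds[n]['frame'] for n in ds])
cv2.imwrite('pics/top.png',cv2.resize(ds['top']['frame'][:,:,::-1],(800,600)))
cv2.imwrite('pics/scene.png',cv2.resize(ds['scene']['frame'][:,:,::-1],(800,600)))
for n in ds: print(n,ds[n]['xyz'],ds[n]['orientation'],ds[n]['camera_matrix'],[k for k in ds[n]])
s=manip.get_state();print(s)
E
```

```text
top [ 357.73285578  -21.85059915 1005.87075853] [ 0.06472907 -0.05124915 -0.69744688  0.71186482] [[437.66471259   0.         257.30067456]
 [  0.         437.66471259 183.69804746]
 [  0.           0.           1.        ]] ['frame', 'camera_matrix', 'xyz', 'orientation']
scene [1186.00726108  413.57276145  719.74827292] [0.20723523 0.36603822 0.80221501 0.42369878] [[431.37638896   0.         256.67454936]
 [  0.         431.37638896 186.04534507]
 [  0.           0.           1.        ]] ['frame', 'camera_matrix', 'xyz', 'orientation']
{'t': 0.1, 'qpos': array([ 1.13287598e+00,  2.45704100e-01,  1.55887043e+00,  7.16575929e-06,
        1.33870993e+00, -1.74090961e-01]), 'joint_velocities': array([ 0.00122787, -0.001427  , -0.00301485,  0.00042591, -0.00011642,
        0.00143838]), 'effort': array([ 2.59039757e-05, -4.16919386e+01, -3.15525484e+01,  6.86145667e-02,
        3.10720224e-02, -7.35715753e-05]), 'position': array([169.26329295, 627.02140863, 204.49288368]), 'orientation': array([ 1.31533213e-01,  9.91311403e-01, -8.05556593e-04, -2.58154571e-04]), 'wrist_force': array([ 0.92299029, -0.07351277, -0.57225246]), 'moment': array([ 0.02249168,  0.01145766, -0.01798664]), 'finger_force': 0.0, 'opening': 1.0021309667566383}
```

View pics/top.png

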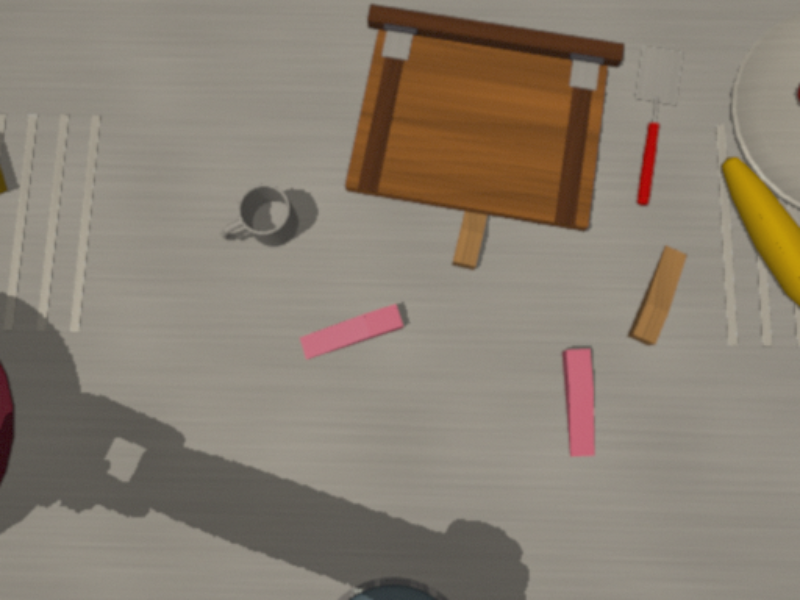

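View pics/scene.png

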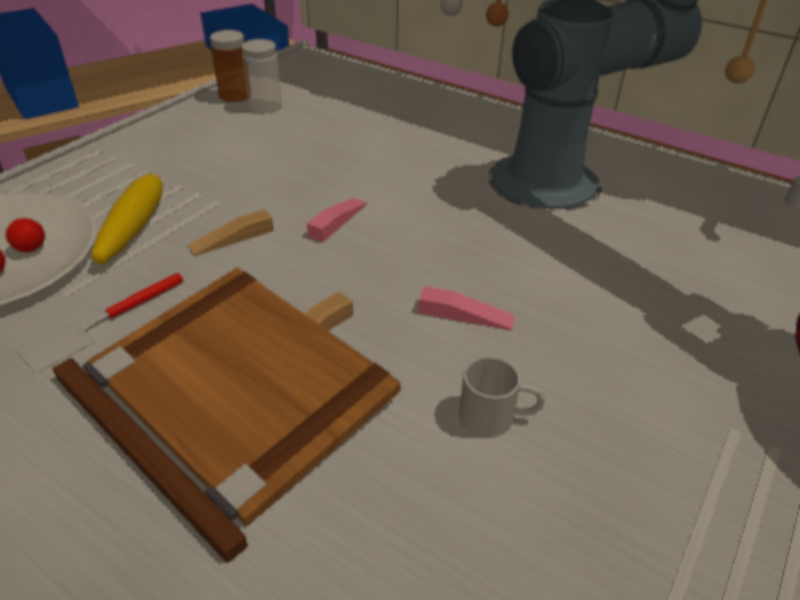

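The top view (800x600 scale) shows these wedge candidates:
- Pale butt sticking out from under the board at (470,240). This is the wedge I want.
- Loose pale wedge at (659,295), which is the spare.
- Pink wedges at (353,331) and (580,402), which are not meant.

Next I'll measure the butt and take a close crop.

Run:
```python
from h import *
import pickle
d=pickle.load(open('d0.pkl','rb'))['top'];f=d['frame']
hsv=cv2.cvtColor(f,cv2.COLOR_RGB2HSV)
s=512/800
print(hsv[int(243*s),int(470*s)],hsv[int(260*s),int(466*s)],hsv[int(295*s),int(660*s)],hsv[int(205*s),int(470*s)])
m=cv2.inRange(hsv,(8,70,90),(25,255,255))
roi=np.zeros_like(m);roi[138:178,280:322]=m[138:178,280:322]
# cut along front edge of board: line (347,190)-(588,229) in 800 scale, shifted 3px down
yy,xx=np.mgrid[:384,:512];roi[yy<190*s+3+(xx-347*s)*39/241]=0
c=max(cv2.findContours(roi,0,2)[0],key=cv2.contourArea)
r=cv2.minAreaRect(c);b=cv2.boxPoints(r);print(r,b.tolist())
for p in b: print('z30',onz(d,*p,30).round(1))
for p in ((347,190),(588,229)): print('board top corner z46',onz(d,p[0]*s,p[1]*s,46).round(1))
for p in ((302,340),(308,357),(398,305),(404,326)): print('pink',onz(d,p[0]*s,p[1]*s,15).round(1))
o=f[120:190,260:350,::-1].copy();o=cv2.resize(o,None,fx=8,fy=8,interpolation=0)
cv2.polylines(o,[((b-[260,120]+.5)*8).astype(int)],1,(0,255,0),1)
cv2.imwrite('pics/crop.png',o)
```

```text
[ 16 143 152] [ 16 144 152] [ 16 147 144] [ 15 187 132]
((300.1460266113281, 154.03370666503906), (15.59026050567627, 34.178646087646484), 12.994616508483887) [[288.70782470703125, 168.93258666992188], [296.3931884765625, 135.62921142578125], [311.584228515625, 139.13482666015625], [303.89886474609375, 172.43820190429688]]
z30 [554.6 -72.   30. ]
z30 [632.9 -88.8  30. ]
z30 [ 625.2 -123.7   30. ]
z30 [ 547.1 -106.4   30. ]
board top corner z46 [658.6  81.7  46. ]
board top corner z46 [ 606.2 -267.    46. ]
pink [440.9 142.7  15. ]
pink [416.5 132.8  15. ]
pink [495.    4.2  15. ]
pink [464.3  -5.2  15. ]
```

View pics/crop.png

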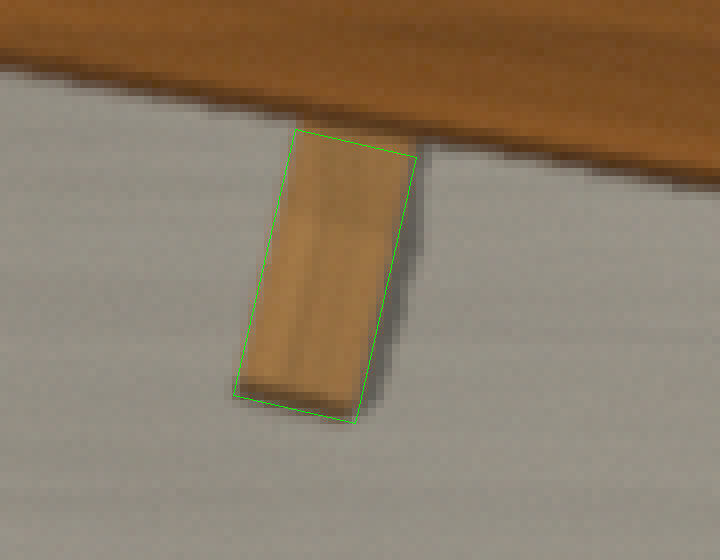

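The crop shows the plain pale butt, with its rear end at about crop (295,395) and the board edge above it. It is 35 mm wide, its axis is at about -12° in yaw, and the board's is about -8.5°, all of which fits the description. Now I'll move over it.

```bash
python3 -m crank '{"translation": [[-0.3,-0.3,0],[-0.7,-0.7,0],[-1,-1,0]], "yaw": [0,0,0]}' 0.35 20
python3 -m crank '{"translation": [[-0.4,-0.4,0],[-0.8,-0.8,0],[-1,-1,0]], "yaw": [0,0,0]}'
python3 -m crank '{"translation": [[-0.4,-0.4,0],[-0.8,-0.8,0],[-1,-1,0]], "yaw": [0,0,0]}'
python3 -m crank '{"translation": [[-0.4,-0.4,0],[-0.8,-0.8,0],[-1,-1,0]], "yaw": [0,0,0]}'
python3 -m crank '{"translation": [[-0.4,-0.4,0],[-0.8,-0.8,0],[-1,-1,0]], "yaw": [0,0,0]}'
python3 -m crank '{"translation": [[-0.4,-0.4,0],[-0.8,-0.8,0],[-1,-1,0]], "yaw": [0,0,0]}'
```

```text
t: 0.4
position: [226.2, 527.6, 204.7]
orientation: [0.131, 0.991, -0.001, -0.0]
wrist_force: [-0.7, -0.1, 0.1]
opening: 0.78
finger_force: 0.0
t: 0.7
position: [283.1, 428.8, 204.9]
orientation: [0.132, 0.991, -0.001, -0.0]
wrist_force: [-0.3, 0.5, 0.1]
opening: 0.65
finger_force: 0.0
t: 1.0
position: [339.4, 330.8, 205.1]
orientation: [0.133, 0.991, -0.0, -0.0]
wrist_force: [1.0, -0.0, -0.6]
opening: 0.649
finger_force: 0.0
t: 1.3
position: [395.8, 232.7, 205.2]
orientation: [0.133, 0.991, -0.0, -0.0]
wrist_force: [0.1, -0.6, -0.4]
opening: 0.654
finger_force: 0.0
t: 1.6
position: [452.3, 134.5, 205.3]
orientation: [0.133, 0.991, -0.0, 0.0]
wrist_force: [0.3, 0.4, -0.1]
opening: 0.646
finger_force: 0.0
t: 1.9
position: [508.7, 36.3, 205.2]
orientation: [0.133, 0.991, -0.0, -0.0]
wrist_force: [-0.0, -0.3, -0.5]
opening: 0.648
finger_force: 0.0
```

```bash
python3 -m crank '{"translation": [[-0.4,-0.4,0],[-0.8,-0.8,0],[-1,-1,0]], "yaw": [0,0,0]}'
python3 -m crank '{"translation": [[-0.25,-0.35,0.5],[-0.25,-0.35,1],[-0.25,-0.35,1],[-0.25,-0.35,1]], "yaw": [-0.0167,-0.0167,-0.0167,-0.0167]}'
python3 - <<'E'
from h import *
d=grab('wrist');print(d['xyz'],d['orientation'])
import pickle;pickle.dump(d,open('w.pkl','wb'))
cv2.imwrite('pics/wrist1.png',d['frame'][:,:,::-1])
s=manip.get_state();print(s['position'],s['orientation'])
hsv=cv2.cvtColor(d['frame'],cv2.COLOR_RGB2HSV)
def px(P):
    K=np.array(d['camera_matrix']);q=R.from_quat(d['orientation']).inv().apply(np.array(P)-d['xyz']);q=q*[1,-1,-1];q=K@q;return (q[:2]/q[2]).round(0)
print('expected rear mid',px([556.5,-90,30]),'grasp',px([579,-95,30]),'tcp',px(s['position']))
E
```

```text
t: 2.2
position: [565.0, -62.0, 205.0]
orientation: [0.133, 0.991, -0.0, -0.0]
wrist_force: [-0.0, 0.5, -0.3]
opening: 0.648
finger_force: 0.0
t: 2.6
position: [575.5, -91.0, 125.1]
orientation: [0.105, 0.994, 0.0, -0.001]
wrist_force: [0.4, -0.3, -0.2]
opening: 0.654
finger_force: 0.0
[503.61695814 -76.31805436 303.60957445] [-0.09859087 -0.08019949  0.62331708  0.77157223]
[576.73197901 -91.13466575 126.96463884] [ 1.05192253e-01  9.94451601e-01 -1.56567726e-04  7.60781566e-04]
expected rear mid [256. 169.] grasp [256. 193.] tcp [260. 230.]
```

View pics/wrist1.png

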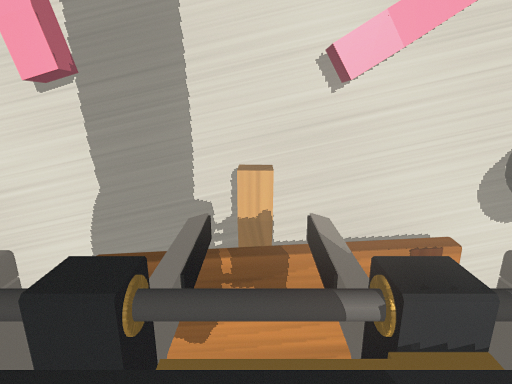

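The wrist view shows the butt's rear edge at (255,170), which is where I predicted it, and its axis lines up with the tool. I'll descend and grip.

```bash
python3 -m crank '{"translation": [[-0.04,-0.04,0.4],[-0.04,-0.04,0.8],[-0.04,-0.04,1],[-0.04,-0.04,1]], "yaw": [0,0,0,0]}'
python3 -m crank '{"translation": [[0,0,0.2],[0,0,0.4],[0,0,0.5],[0,0,0.5]], "yaw": [0,0,0,0]}'
python3 -m crank '{"translation": [[0,0,0],[0,0,0],[0,0,0],[0,0,0],[0,0,0],[0,0,0],[0,0,0],[0,0,0]], "yaw": [0,0,0,0,0,0,0,0]}' 0.9 40
```

```text
t: 3.05
position: [577.9, -94.4, 44.9]
orientation: [0.105, 0.994, 0.0, -0.001]
wrist_force: [-0.0, 0.1, -0.5]
opening: 0.65
finger_force: 0.0
t: 3.45
position: [577.5, -94.7, 3.9]
orientation: [0.105, 0.994, 0.0, -0.001]
wrist_force: [-0.3, 0.1, -0.1]
opening: 0.65
finger_force: 0.0
t: 4.25
position: [579.0, -95.3, 6.0]
orientation: [0.106, 0.994, -0.0, 0.0]
wrist_force: [-0.7, -0.1, 5.1]
opening: 0.361
finger_force: 40.0
```

Gripped: the opening is 34 mm at 40 N. First tug of 28 mm, then a pause.

```bash
python3 -m crank '{"translation": [[0.05,0,0],[0.12,0,0],[0.2,0,0],[0.28,0,0],[0.35,0,0],[0.35,0,0],[0.35,0,0],[0.35,0,0],[0.35,0,0],[0.35,0,0],[0.35,0,0],[0.35,0,0]], "yaw": [0,0,0,0,0,0,0,0,0,0,0,0]}'
python3 - <<'E'
from h import *
d=grab('wrist','wrist2.png');s=manip.get_state();print(s['position'],s['wrist_force'],s['moment'])
E
```

```text
t: 5.45
position: [551.6, -89.6, 6.0]
orientation: [0.105, 0.994, -0.0, 0.0]
wrist_force: [0.9, 0.0, 6.0]
opening: 0.359
finger_force: 40.0
[551.65623388 -89.6220004    5.97681136] [ 0.43892749 -0.86673824  5.51399872] [-0.13327793 -0.11258475 -0.07514331]
```

View pics/wrist2.png

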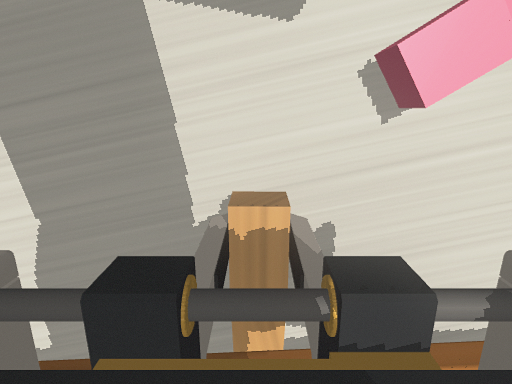

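The wedge came along with the fingers: its rear edge is at (260,195), and the board edge has moved away to row ~350. Second tug and pause, then the final draw.

```bash
python3 -m crank '{"translation": [[0.05,0,0],[0.12,0,0],[0.2,0,0],[0.28,0,0],[0.35,0,0],[0.35,0,0],[0.35,0,0],[0.35,0,0],[0.35,0,0],[0.35,0,0],[0.35,0,0],[0.35,0,0]], "yaw": [0,0,0,0,0,0,0,0,0,0,0,0]}'
python3 -m crank '{"translation": [[0.05,0,0],[0.12,0,0],[0.2,0,0],[0.28,0,0],[0.36,0,0],[0.44,0,0],[0.52,0,0],[0.6,0,0],[0.68,0,0],[0.74,0,0],[0.76,0,0],[0.76,0,0]], "yaw": [0,0,0,0,0,0,0,0,0,0,0,0]}'
python3 -m crank '{"translation": [[0,0,0],[0,0,0],[0,0,0]], "yaw": [0,0,0]}'
python3 - <<'E'
from h import *
d=grab('scene');cv2.imwrite('pics/scene2.png',cv2.resize(d['frame'][:,:,::-1],(800,600)))
E
```

```text
t: 6.7
position: [524.3, -83.6, 5.9]
orientation: [0.105, 0.994, -0.0, 0.0]
wrist_force: [0.8, 0.2, 5.8]
opening: 0.358
finger_force: 40.0
t: 7.9
position: [464.5, -70.7, 5.9]
orientation: [0.105, 0.994, -0.0, 0.0]
wrist_force: [1.5, -0.2, 7.3]
opening: 0.362
finger_force: 40.0
t: 8.2
position: [464.5, -70.7, 6.0]
orientation: [0.105, 0.994, -0.0, 0.0]
wrist_force: [1.4, -0.1, 7.9]
opening: 0.36
finger_force: 40.0
```

View pics/scene2.png

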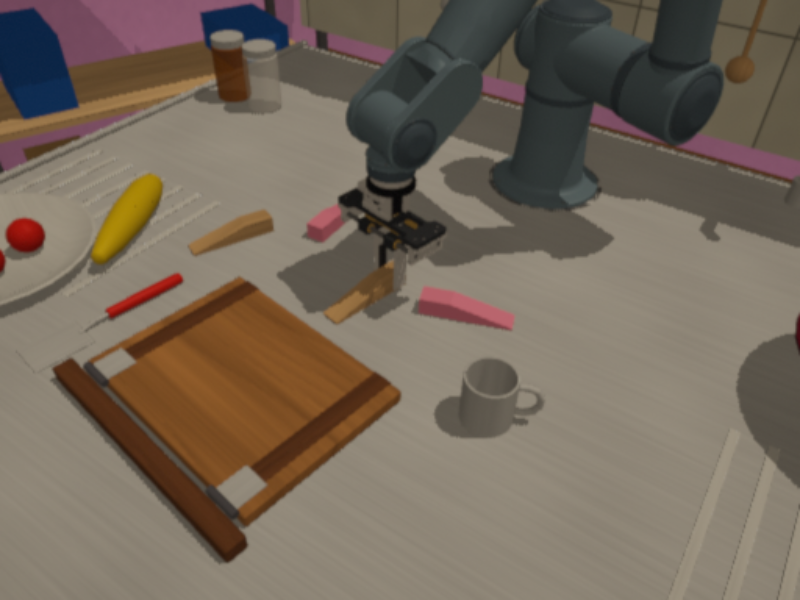

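The board now lies flat. The wedge tip at (330,315) is clear of the board's front edge, and the pink wedge at (465,305) hasn't moved. I'll release with a partial opening and retreat.

```bash
python3 -m crank '{"translation": [[0,0,0],[0,0,0],[0,0,0],[0,0,0],[0,0,0]], "yaw": [0,0,0,0,0]}' 0.5
python3 -m crank '{"translation": [[0,0,-0.15],[0,0,-0.4],[0,0,-0.7],[0,0,-1],[0,0,-1]], "yaw": [0,0,0,0,0]}'
python3 -m crank '{"translation": [[0,0,-0.4],[0,0,-0.8],[0,0,-1],[0,0,-1]], "yaw": [0,0,0,0]}'
python3 -m crank '{"translation": [[0,0.4,-0.4],[0,0.8,-0.8],[0,1,-1],[0,1,-1]], "yaw": [0,0,0,0]}'
python3 -m crank '{"translation": [[0,0.4,0],[0,0.8,0],[0,1,0],[0,1,0]], "yaw": [0,0,0,0]}'
python3 -m crank '{"translation": [[0,0.4,0],[0,0.8,0],[0,1,0],[0,1,0]], "yaw": [0,0,0,0]}'
python3 - <<'E'
from h import *
d=grab('top');e=grab('scene')
cv2.imwrite('pics/end.png',cv2.resize(np.vstack([d['frame'],e['frame']])[:,:,::-1],(400,600)))
hsv=cv2.cvtColor(d['frame'],cv2.COLOR_RGB2HSV)
m=cv2.inRange(hsv,(8,70,60),(25,255,255))
for c in cv2.findContours(m,0,2)[0]:
    if cv2.contourArea(c)>200:
        r=cv2.minAreaRect(c);print(r,[onz(d,*p,10).round(0)[:2].tolist() for p in cv2.boxPoints(r)])
print(manip.get_state()['wrist_force'])
E
```

```text
t: 8.75
position: [463.8, -70.4, 5.0]
orientation: [0.105, 0.994, 0.0, -0.001]
wrist_force: [0.6, -0.4, -0.0]
opening: 0.5
finger_force: 0.0
t: 9.25
position: [467.1, -71.7, 89.5]
orientation: [0.105, 0.994, -0.001, 0.004]
wrist_force: [0.2, 0.6, 0.5]
opening: 0.497
finger_force: 0.0
t: 9.65
position: [465.7, -71.2, 167.5]
orientation: [0.105, 0.994, -0.001, 0.002]
wrist_force: [0.2, -0.3, -0.6]
opening: 0.499
finger_force: 0.0
t: 10.05
position: [482.0, 8.8, 246.2]
orientation: [0.104, 0.995, -0.0, 0.001]
wrist_force: [0.0, 0.2, -0.2]
opening: 0.5
finger_force: 0.0
t: 10.45
position: [496.8, 86.3, 242.4]
orientation: [0.105, 0.995, -0.0, -0.002]
wrist_force: [0.0, -0.7, 1.0]
opening: 0.5
finger_force: 0.0
t: 10.85
position: [514.3, 164.0, 244.0]
orientation: [0.105, 0.994, -0.0, -0.001]
wrist_force: [-0.6, 0.6, -0.5]
opening: 0.499
finger_force: 0.0
((421.86151123046875, 189.2393798828125), (18.479162216186523, 63.656742095947266), 22.203479766845703) [[456.0, -329.0], [594.0, -389.0], [578.0, -427.0], [441.0, -367.0]]
((292.38031005859375, 188.3835906982422), (15.803712844848633, 64.01649475097656), 13.240520477294922) [[445.0, -48.0], [591.0, -80.0], [583.0, -116.0], [437.0, -83.0]]
((493.12994384765625, 145.20217895507812), (104.78680419921875, 31.363941192626953), 57.2647705078125) [[708.0, -455.0], [751.0, -519.0], [541.0, -634.0], [501.0, -572.0]]
((307.8513488769531, 75.89189147949219), (165.05657958984375, 124.77883911132812), 9.462322235107422) [[664.0, 99.0], [981.0, 60.0], [914.0, -339.0], [605.0, -282.0]]
[-0.30140564  0.19674054 -0.10897627]
```

View pics/end.png

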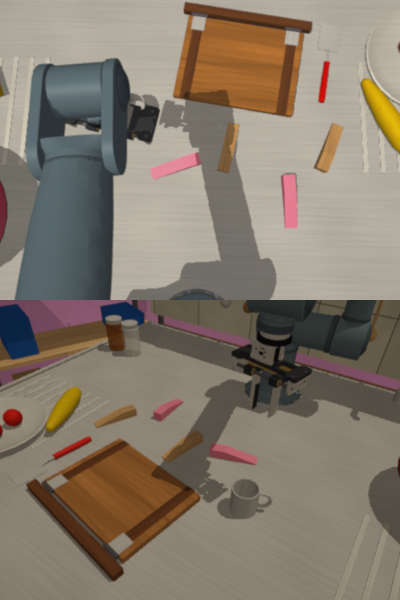

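The end picture shows the wedge on its base in front of the flat board (top view, about (229,147)). Its tip is about 4 cm clear of the front edge, and the spare at (330,147) hasn't moved. Handing in.

```bash
python3 -c "
from bench import manip
print(manip.finish_job())"
```

```text
the job is handed in; nothing more can be done
None
```

The wedge came out in three tugs with a pause after each of the first two; the board lies flat, the wedge is on its base about 4 cm in front of it, the spare was left alone, and the job is handed in (no verdict was returned).

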